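Fetch the rear safety lock from a crowded hook

TASK

The yellow safety padlock is needed to lock off the milling machine, but it hangs at the back of a hook behind the red one. Move the red padlock to the empty hook and leave it hanging there, then take the yellow padlock off its hook and stand it upright in the blue tray. Leave the other things on the bench where they are.

Things in the scene. Friction and masses are not known exactly. Their poses are not given: they have to be found in the camera images.
- red_lock_center (a point): (All sizes in mm.) Red padlock, centre, 47.5 above its underside; z up, y across its width. Body 46 (y) x 26 (x) x 45 high. Closed steel shackle above it: 46 wide outside, 30 inside, top 95 above the underside, opening 42 high; upright legs 10 (x) x 8 (y) up to 72. Grip both legs together from above, fingers at +y and -y, 10 to 22 above this point. At the start the front lock on the full hook, -x outward.
- yellow_lock_center (a point): Yellow padlock, centre; same shape and axes as the red, 36 to 52 behind it on the full hook, 50 to 60 from its post. The full hook is like the empty one. Its arm runs straight through both shackles, axis 35 above the lock centres: the level line from the yellow to the red centre points outward along it, and the tip is 30 to 45 outward of the red centre.
- spare_stand_arm (a point): Mid-arm of the empty hook, on its axis, 170 above the bench. Fixed green-based stand: post 16 thick, no higher than the arm, 65 to +x; level round arm 8 thick; tip 70 to -x (outward, towards the robot), turned up, its top 14 above the axis. y level, z up. A hung lock's centre is 35 below the axis; raise it 10 to 34 (22 is best) from there, arm inside the shackle, to pass the tip.
- tray_in (a point): Centre of the inner floor (4 above the bench) of the shallow blue plastic tray, fixed: 160 (x) x 130 (y) outside, walls 4 thick and 22 high. z up. It starts empty.
Mind the look-alikes: they are no part of the job. What is shaped like the part that bears red_lock_center but orange is not meant.

How it is judged:
By the outcome, as a careful person would: the job done as asked, in the order asked, and still so for the second after the job is handed in, with the robot touching nothing.
It also fails if it takes over 72 s, if anything falls off the work surface, if the arm or the gripper's body presses on something with over 40 N, if the wrist force passes 120 N, or if a joint passes its speed limit or range.

ROBOT

A 7-joint arm with a two-finger parallel gripper is mounted at the origin on the work surface. World frame = base frame: x ahead of the robot, y to its left, z up, the work surface at z = 0. Lengths are in m, angles in rad, forces in N, time in s.
With the tool pointing down it reaches from about 0.425 to 0.875 m from the base axis. Payload 4.7 kg.
Tool frame: the origin (TCP) lies where the fingers leave the gripper's body, on its centre line; the fingertips stand 70 mm ahead of it and the grasp point (between the pads) lies 51 mm ahead of it; z points along the fingers, y is the line along which they close (so a half turn about z gives the same grasp; the last joint's range is limited). The gripper opens to 87 mm and grips with 3 to 60 N. Pads are 19 mm wide; open, the fingers measure 117 mm over their backs; the gripper's body (75 mm by 190 mm) begins 51 mm behind the grasp point.
Start: joints at [1.328, 0.321, -0.07, 1.45, 0.023, 1.371, -0.057], TCP at [0.165, -0.629, 0.292] pointing down, gripper open.
Joint ranges: [-2.86, 2.86], [-0.3, 2.09], [-1.38, 1.24], [0.06, 2.45], [-1.56, 4.7], [0.09, 2.05], [-2.69, 2.69]. Speed limits (rad/s): [2.57, 2.57, 3.14, 3.14, 3.14, 3.14, 3.14].

INTERFACE

Orientations are given as a rotation vector (axis times angle).
In Python, from bench import ctrl gives the robot as it stands.
- The arm moves only by the tool play_rows, never from a script. Its argument "increments" is a list that holds one entry, the list of rows, each a list of 7 numbers: the shift along the tool's x, y, z as a fraction of full scale, then the turn, a rotation vector about the tool's x, y, z as a fraction of full scale, then the gripper command: -1 is shut, 1 is fully open, values between are in proportion. A call has 1 to 8 rows; each row is the pose to reach, as a shift and turn from the pose commanded when the call began, along the tool's axes at that moment; what a row does not reach only later rows make up. Full scale, the value 1, is 0.1 m for a shift and 90 degrees for a turn. A row lasts 1/10 s, in which the tool goes at most 50 mm and 8.59 degrees, less where a joint would pass 70% of its speed; a pose out of reach is approached as far as the arm can. A call with a number of a shift or a turn outside -1 to 1 is refused whole. A call with a gripper value outside its range is refused whole. The fingers move at their own pace and stop on an object; "squeeze" is the grip in N (left out, the last holds). Time passes only in rows, so rows that repeat a pose let the fingers close. It gives the time, the measured TCP pose, the force, the opening and the grip force at its end, in the units of the state.
- ctrl.get_state(): the state, without advancing time (a new reading comes with each control period).
- ctrl.get_image(name): name is "scene" or "top"; returns the picture (480x640x3 uint8, red, green, blue); there is no depth.
- ctrl.get_calibration(name): a dict with "vertical_fov" (degrees; the focal length in pixels is half the picture's height over the tangent of half this angle, whatever the lens; pixels are square), "cx", "cy" (the principal point, pixels), "R" (3x3) and "t" (3): a world point X has camera coordinates R X + t. Camera axes: x right, y down, z forward; pixel columns grow to the right and rows downward; lengths in m; the calibration is good to about 2 mm. A picture is of the moment at which its call begins. get_calibration takes no time and is no camera call.
- ctrl.close_job(): hands the job in; it is judged then, once.
The state is a dict: "time": time; "joint_positions": joint angles; "qd": joint speeds; "joint_torque": joint torques, N m; "position": TCP position; "tool_rot": TCP orientation; "ft_force": force on the tool from outside, world axes, zero at the start; "torque": the same for the moment, N m; "grip_width": opening from 0.0 (shut) to 1.0 (fully open); "grip_force": force on a finger pad.
Only numpy, scipy, OpenCV 4.12 (cv2) and the standard library are available. Lean on these libraries where they do the work, as an engineer would, in place of code of your own. Each camera call takes 0.05 s, during which the arm holds its last target. There are 200 camera calls.

## Working session

There is one attempt and no reset: what is moved stays moved. The work goes in short steps, Python scripts to look and compute and a tool call to move; the robot and the scene stay as the last step left them, time stands still between calls to the robot, and variables do not carry over. Pictures are saved under pics/ and viewed, at most 10 in all, crops included, and the job is handed in when it is done.

Besides the shell and the picture viewer there is one more tool, called after "Request:" as a command line: name --argument value ..., lists and objects as JSON in quotes. play_rows: Moves the arm, as the interface text tells. Shift numbers are shares of 0.1 m and turn numbers shares of 90 degrees, none past 1 either way. Its arguments: {"type":"object","properties":{"increments":{"type":"array"},"squeeze":{"type":"number"}},"required":["increments"]}

```bash
mkdir -p pics; python3 - <<'E'
from bench import ctrl
import cv2,numpy as np
for n in("scene","top"):
    im=ctrl.get_image(n); cv2.imwrite(f"pics/{n}0.png",im[:,:,::-1])
    c=ctrl.get_calibration(n); print(n,c["vertical_fov"],c["cx"],c["cy"],np.round(c["R"],3).tolist(),np.round(c["t"],3), {k for k in c}, "pos",np.round(-np.array(c["R"]).T@c["t"],3))
s=ctrl.get_state();print(s)
E
```

```text
scene 47.52505286690933 312.4180040294334 239.41025896766317 [[-0.088, 0.996, -0.021], [0.569, 0.033, -0.822], [-0.818, -0.084, -0.57]] [ 0.061 -0.211  1.455] {'vertical_fov', 'cx', 't', 'cy', 'R'} pos [1.315 0.068 0.657]
top 42.082756215676824 315.89622071150654 235.55846558684976 [[0.016, -1.0, -0.023], [-0.981, -0.011, -0.191], [0.191, 0.026, -0.981]] [-0.004  0.564  0.945] {'vertical_fov', 'cx', 't', 'cy', 'R'} pos [ 0.374 -0.022  1.035]
{'time': 0.1, 'joint_positions': array([ 1.32808305,  0.32173988, -0.07007197,  1.45159004,  0.02260434,
        1.37079348, -0.05683962]), 'qd': array([ 0.000648  , -0.00311354,  0.00074985, -0.00158343, -0.00060815,
       -0.00126543, -0.00064944]), 'joint_torque': array([-6.76635750e-05, -4.92572558e+01, -4.05791877e-01, -3.13399315e+01,
       -6.41853735e-02,  3.95839708e-02,  9.19056924e-05]), 'position': array([ 0.16495121, -0.62831905,  0.29125793]), 'tool_rot': array([-3.11401332e+00, -4.02195433e-01,  5.10846200e-04]), 'ft_force': array([-1.01598182,  0.48623307,  0.28106208]), 'torque': array([-0.01820095,  0.03457558,  0.01413896]), 'grip_force': 0.0, 'grip_width': 0.9980147726476729}
```

View pics/scene0.png

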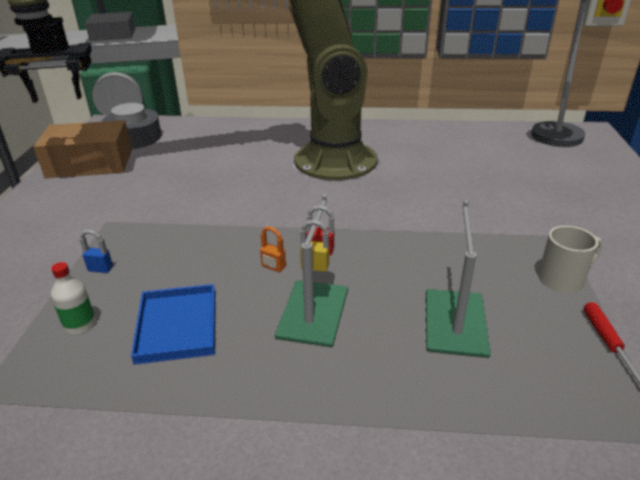

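View pics/top0.png

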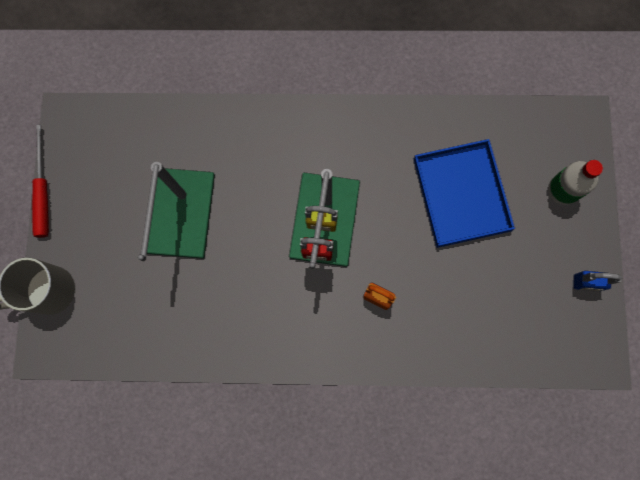

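```bash
python3 - <<'E'
import cv2,numpy as np
a=cv2.imread("pics/top0.png");b=cv2.imread("pics/scene0.png")
A=cv2.resize(a[155:305,270:400],None,fx=4,fy=4,interpolation=cv2.INTER_CUBIC)[:600,:400]
A=cv2.resize(a[160:280,280:360],(400,600),interpolation=cv2.INTER_CUBIC)
B=cv2.resize(b[190:310,270:350],(400,600),interpolation=cv2.INTER_CUBIC)
cv2.imwrite("pics/crop1.png",np.hstack([A,B]))
A=cv2.resize(a[150:270,120:200],(400,600),interpolation=cv2.INTER_CUBIC)
B=cv2.resize(b[195:315,430:510],(400,600),interpolation=cv2.INTER_CUBIC)
cv2.imwrite("pics/crop2.png",np.hstack([A,B]))
E
```

```text
(no output)
```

View pics/crop1.png

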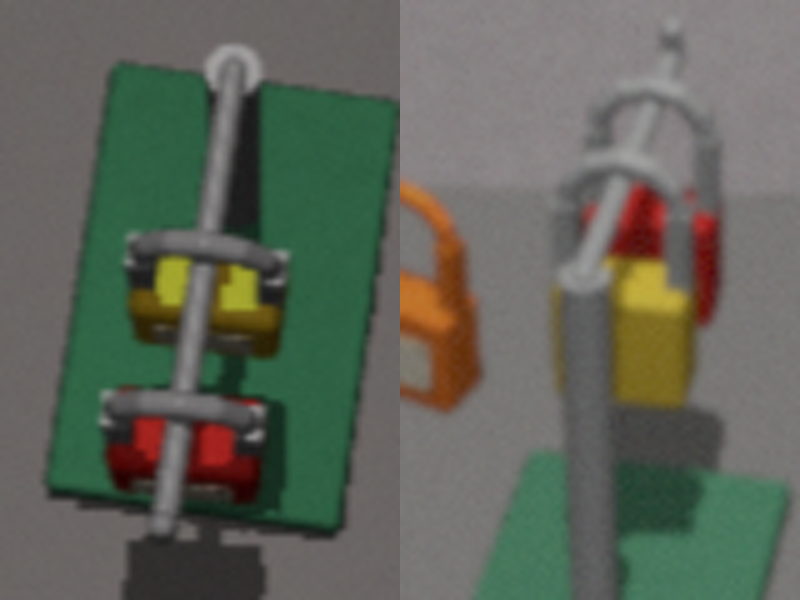

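View pics/crop2.png

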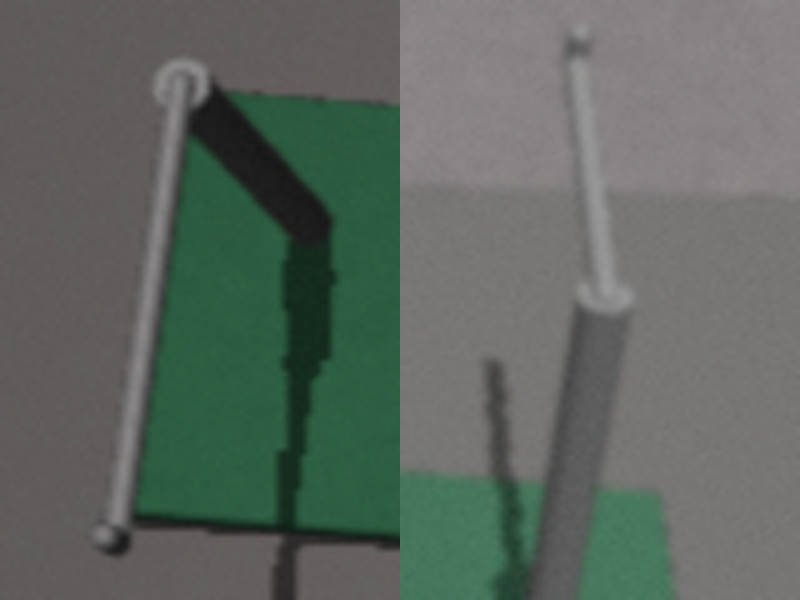

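```bash
cat > h.py <<'E'
from bench import ctrl
import numpy as np, cv2
from scipy.spatial.transform import Rotation as Ro
C={n:ctrl.get_calibration(n) for n in("scene","top")}
def ray(n,p):
    c=C[n];R=np.array(c["R"]);f=240/np.tan(np.radians(c["vertical_fov"]/2))
    d=R.T@[(p[0]-c["cx"])/f,(p[1]-c["cy"])/f,1];return -R.T@np.array(c["t"]),d/np.linalg.norm(d)
def onz(n,p,z):
    o,d=ray(n,p);return o+d*(z-o[2])/d[2]
def tri(a,b):
    o1,d1=ray("scene",a);o2,d2=ray("top",b)
    s=np.linalg.lstsq(np.c_[d1,-d2],o2-o1,rcond=None)[0]
    p,q=o1+s[0]*d1,o2+s[1]*d2;return (p+q)/2,np.linalg.norm(p-q)
E
python3 - <<'E'
from h import *
np.set_printoptions(precision=4,suppress=True)
P={"fpost":((308,245.6),(326.6,174),.170),"ftip":((324.2,196),(312.6,264),.184),"red":((321,208.4),(317,241),.1825),"yel":((313,222),(321,209),.1825),
"epost":((470.8,254),(156.6,167),.170),"etip":((465.8,202.6),(142.4,257.6),.184)}
for k,(a,b,z) in P.items(): print(k,*tri(a,b),"top",onz("top",b,z),"scene",onz("scene",a,z))
im=cv2.imread("pics/top0.png");h=cv2.cvtColor(im,cv2.COLOR_BGR2HSV)
m=cv2.inRange(h,(105,150,60),(125,255,255));c=max(cv2.findContours(m,0,2)[0],key=cv2.contourArea)
r=cv2.minAreaRect(c);print(r);B=np.array([onz("top",p,.022) for p in cv2.boxPoints(r)]);print(B,B.mean(0),np.linalg.norm(np.diff(B,axis=0),axis=1))
im=cv2.imread("pics/scene0.png");h=cv2.cvtColor(im,cv2.COLOR_BGR2HSV)
m=cv2.inRange(h,(105,150,60),(125,255,255));m[:270]=0;c=max(cv2.findContours(m,0,2)[0],key=cv2.contourArea)
print(cv2.boundingRect(c))
s=ctrl.get_state();print(Ro.from_rotvec(s["tool_rot"]).as_matrix())
E
```

```text
fpost [ 0.6323 -0.0112  0.1694] 0.004356590332258597 top [ 0.6324 -0.0134  0.17  ] scene [ 0.633  -0.0089  0.17  ]
ftip [0.4996 0.0056 0.1812] 0.002606004071324451 top [0.4993 0.0042 0.184 ] scene [0.5043 0.0072 0.184 ]
red [0.5328 0.0013 0.1762] 0.0049551619089621595 top [ 0.5318 -0.0013  0.1825] scene [0.5428 0.0046 0.1825]
yel [ 0.5786 -0.006   0.1783] 0.00043278087792265267 top [ 0.5776 -0.0063  0.1825] scene [ 0.585  -0.0051  0.1825]
epost [0.6409 0.235  0.1701] 0.0025575102194746713 top [0.6408 0.2337 0.17  ] scene [0.6403 0.2364 0.17  ]
etip [0.5062 0.2445 0.1791] 0.004000728400416908 top [0.5053 0.2409 0.184 ] scene [0.5137 0.2448 0.184 ]
((464.09515380859375, 191.9520263671875), (96.34403228759766, 78.4088363647461), 75.34324645996094)
[[ 0.7109 -0.1591  0.022 ]
 [ 0.7471 -0.2878  0.022 ]
 [ 0.586  -0.3217  0.022 ]
 [ 0.5514 -0.1967  0.022 ]] [ 0.6488 -0.2413  0.022 ] [0.1337 0.1646 0.1297]
(132, 285, 83, 79)
[[ 0.9672  0.2541 -0.0005]
 [ 0.2541 -0.9672  0.0017]
 [-0.0001 -0.0017 -1.    ]]
```

Request:
play_rows --increments '[[[0.33, -0.33, 0, 0, 0, 0, 1], [0.67, -0.67, 0, 0, 0, 0, 1], [1, -1, 0, 0, 0, 0, 1], [1, -1, 0, 0, 0, 0, 1]]]' --squeeze 30

```text
time: 0.5
position: [0.2418, -0.5008, 0.2922]
tool_rot: [-3.111, -0.417, -0.004]
ft_force: [0.8, -0.2, -0.3]
grip_width: 1.003
grip_force: 0.0
```

Request:
play_rows --increments '[[[0.33, -0.33, 0, 0, 0, 0, 1], [0.67, -0.67, 0, 0, 0, 0, 1], [1, -1, 0, 0, 0, 0, 1], [1, -1, 0, 0, 0, 0, 1]]]'

```text
time: 0.9
position: [0.3119, -0.3788, 0.2924]
tool_rot: [-3.112, -0.418, -0.002]
ft_force: [0.6, -0.9, -0.1]
grip_width: 1.003
grip_force: 0.0
```

Request:
play_rows --increments '[[[0.33, -0.33, 0, 0, 0, 0, 1], [0.67, -0.67, 0, 0, 0, 0, 1], [1, -1, 0, 0, 0, 0, 1], [1, -1, 0, 0, 0, 0, 1]]]'

```text
time: 1.3
position: [0.3824, -0.2568, 0.2925]
tool_rot: [-3.112, -0.418, -0.003]
ft_force: [-0.4, -0.5, -0.7]
grip_width: 0.998
grip_force: 0.0
```

Request:
play_rows --increments '[[[0.33, -0.33, 0, 0, 0, 0, 1], [0.67, -0.67, 0, 0, 0, 0, 1], [1, -1, 0, 0, 0, 0, 1], [1, -1, 0, 0, 0, 0, 1]]]'

```text
time: 1.7
position: [0.453, -0.1345, 0.2926]
tool_rot: [-3.112, -0.418, -0.003]
ft_force: [0.2, -0.7, 0.7]
grip_width: 0.999
grip_force: 0.0
```

Request:
play_rows --increments '[[[0.33, -0.33, 0, 0, 0, 0.08, 1], [0.67, -0.67, 0, 0, 0, 0.16, 1], [1, -1, 0, 0, 0, 0.243, 1], [1, -1, 0, 0, 0, 0.243, 1], [1, -1, 0, 0, 0, 0.243, 1]]]'

```text
time: 2.2
position: [0.5223, -0.0169, 0.2919]
tool_rot: [-3.135, 0.19, 0.001]
ft_force: [0.0, -0.9, -0.3]
grip_width: 0.997
grip_force: 0.0
```

```bash
cat >> h.py <<'E'
def go(x,y,z,yaw):
    s=ctrl.get_state();R=Ro.from_rotvec(s["tool_rot"]);m=R.as_matrix();np.set_printoptions(precision=4,suppress=True)
    T=np.array([[np.cos(yaw),np.sin(yaw),0],[np.sin(yaw),-np.cos(yaw),0],[0,0,-1]])
    print("t",s["time"],"pos",s["position"],"yaw",np.degrees(np.arctan2(m[1,0],m[0,0])),"f",s["ft_force"],"q",s["joint_positions"],"w",s["grip_width"]*87)
    print("shift",m.T@(np.array([x,y,z])-s["position"])/.1,"turn",(R.inv()*Ro.from_matrix(T)).as_rotvec()/(np.pi/2))
E
python3 - <<'E'
from h import *
cv2.imwrite("pics/s1.png",ctrl.get_image("scene")[:,:,::-1]);ctrl.get_image("top")
go(.533,.0014,.291,np.radians(-7.2))
E
```

```text
t 2.3 pos [ 0.5214 -0.02    0.2918] yaw -7.1831543639604964 f [ 0.764  -0.1098 -0.8396] q [ 0.6689  0.0926 -0.7166  1.7452  0.0633  1.3282 -1.757 ] w 87.21693112538446
shift [ 0.0882 -0.227   0.0074] turn [0.0006 0.0007 0.0002]
```

Request:
play_rows --increments '[[[0.09, -0.23, 0, 0, 0, 0, 1], [0.09, -0.23, 0, 0, 0, 0, 1], [0.09, -0.23, 0, 0, 0, 0, 1]]]'

```text
time: 2.6
position: [0.5331, 0.0017, 0.292]
tool_rot: [3.134, -0.198, -0.001]
ft_force: [-0.2, -0.7, -0.3]
grip_width: 1.0
grip_force: 0.0
```

Request:
play_rows --increments '[[[0, 0, 0.2, 0, 0, 0, 1], [0, 0, 0.4, 0, 0, 0, 1], [0, 0, 0.6, 0, 0, 0, 1], [0, 0, 0.8, 0, 0, 0, 1], [0, 0, 0.9, 0, 0, 0, 1], [0, 0, 0.9, 0, 0, 0, 1], [0, 0, 0.9, 0, 0, 0, 1]]]'

```text
time: 3.3
position: [0.5337, 0.0028, 0.2029]
tool_rot: [3.135, -0.197, 0.001]
ft_force: [0.6, -0.5, 0.1]
grip_width: 1.001
grip_force: 0.0
```

```bash
python3 - <<'E'
from h import *
b=ctrl.get_image("scene")[:,:,::-1];a=ctrl.get_image("top")[:,:,::-1]
B=cv2.resize(b[170:290,270:350],(400,600),interpolation=cv2.INTER_CUBIC);A=cv2.resize(a[160:280,280:360],(400,600),interpolation=cv2.INTER_CUBIC)
cv2.imwrite("pics/g1.png",np.hstack([A,B]))
go(.533,.0014,.202,np.radians(-7.2))
E
```

```text
t 3.4 pos [0.5341 0.0033 0.2034] yaw -7.181509934182277 f [ 1.0977  0.3861 -0.1502] q [ 0.6084  0.203  -0.7324  1.8316  0.1483  1.1604 -1.8691] w 86.88543555936617
shift [-0.0088  0.02    0.0139] turn [ 0.0002 -0.0012  0.0002]
```

View pics/g1.png

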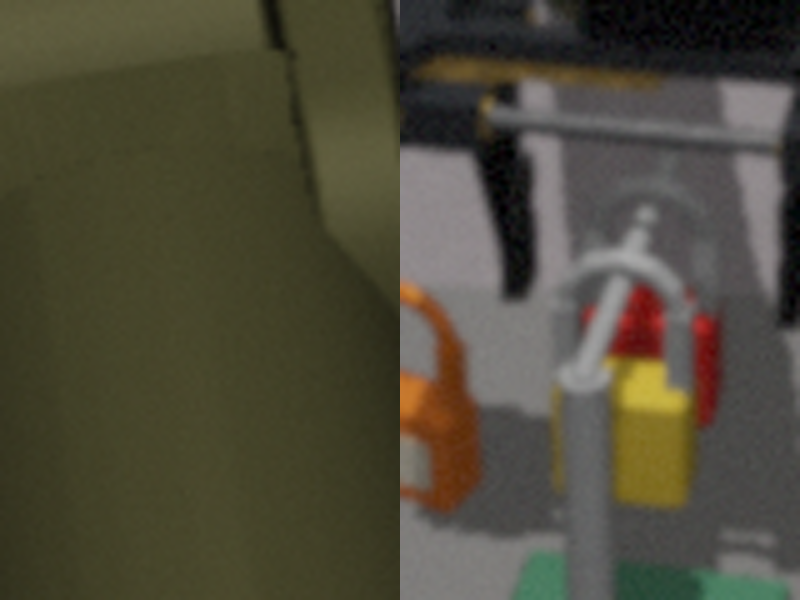

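Request:
play_rows --increments '[[[0, 0, 0, 0, 0, 0, -1], [0, 0, 0, 0, 0, 0, -1], [0, 0, 0, 0, 0, 0, -1], [0, 0, 0, 0, 0, 0, -1], [0, 0, 0, 0, 0, 0, -1], [0, 0, 0, 0, 0, 0, -1], [0, 0, 0, 0, 0, 0, -1], [0, 0, 0, 0, 0, 0, -1]]]' --squeeze 40

```text
time: 4.2
position: [0.5334, 0.0033, 0.2021]
tool_rot: [3.135, -0.196, -0.001]
ft_force: [-0.6, -0.7, 0.7]
grip_width: 0.525
grip_force: 39.8
```

Request:
play_rows --increments '[[[0, 0, -0.07, 0, 0, 0, -1], [0, 0, -0.15, 0, 0, 0, -1], [0, 0, -0.22, 0, 0, 0, -1], [0, 0, -0.22, 0, 0, 0, -1], [0, 0, -0.22, 0, 0, 0, -1]]]'

```text
time: 4.7
position: [0.5336, 0.0036, 0.2246]
tool_rot: [3.135, -0.196, 0.001]
ft_force: [0.5, -1.0, -2.7]
grip_width: 0.524
grip_force: 39.8
```

```bash
python3 - <<'E'
from h import *
b=ctrl.get_image("scene")[:,:,::-1]
cv2.imwrite("pics/g2.png",cv2.resize(b[150:290,230:390],(800,600*7//6*1),interpolation=cv2.INTER_CUBIC)[:600])
go(.464,.0122,.224,np.radians(-7.2))
E
```

```text
t 4.75 pos [0.5334 0.0036 0.2242] yaw -7.155596724244457 f [ 0.8425 -0.1516 -2.1807] q [ 0.6157  0.181  -0.7359  1.8082  0.1301  1.2016 -1.8548] w 45.83732448603429
shift [-0.6989  0.0009  0.0017] turn [0.0001 0.0001 0.0005]
```

View pics/g2.png

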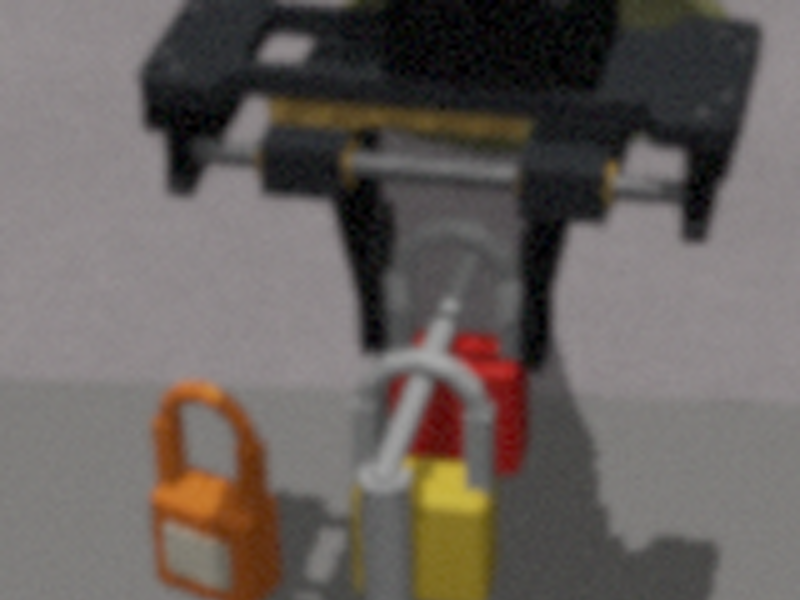

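Request:
play_rows --increments '[[[-0.1, 0, 0, 0, 0, 0, -1], [-0.2, 0, 0, 0, 0, 0, -1], [-0.3, 0, 0, 0, 0, 0, -1], [-0.4, 0, 0, 0, 0, 0, -1], [-0.5, 0, 0, 0, 0, 0, -1], [-0.6, 0, 0, 0, 0, 0, -1], [-0.7, 0, 0, 0, 0, 0, -1], [-0.7, 0, 0, 0, 0, 0, -1]]]'

```text
time: 5.55
position: [0.4627, 0.0125, 0.2242]
tool_rot: [3.134, -0.196, -0.001]
ft_force: [0.3, -0.9, -2.1]
grip_width: 0.522
grip_force: 39.8
```

```bash
python3 - <<'E'
from h import *
go(.456,.248,.224,np.radians(-4))
E
```

```text
t 5.55 pos [0.4627 0.0125 0.2242] yaw -7.147977648703799 f [ 0.3229 -0.8768 -2.0672] q [ 0.6688 -0.0054 -0.7429  1.9628 -0.0026  1.1834 -1.7687] w 45.41990119641593
shift [-0.3594 -2.3288 -0.0011] turn [ 0.0009  0.0003 -0.035 ]
```

Request:
play_rows --increments '[[[-0.03, -0.2, 0, 0, 0, 0, -1], [-0.06, -0.4, 0, 0, 0, 0, -1], [-0.09, -0.6, 0, 0, 0, 0, -1], [-0.12, -0.78, 0, 0, 0, 0, -1]]]'

```text
time: 5.95
position: [0.4621, 0.0922, 0.2244]
tool_rot: [-3.135, 0.196, -0.001]
ft_force: [0.1, 0.6, -1.9]
grip_width: 0.523
grip_force: 39.8
```

Request:
play_rows --increments '[[[-0.03, -0.2, 0, 0, 0, 0, -1], [-0.06, -0.4, 0, 0, 0, 0, -1], [-0.09, -0.6, 0, 0, 0, 0, -1], [-0.12, -0.78, 0, 0, 0, 0, -1]]]'

```text
time: 6.35
position: [0.4599, 0.1711, 0.2244]
tool_rot: [-3.135, 0.196, -0.001]
ft_force: [-0.2, 0.4, -2.0]
grip_width: 0.528
grip_force: 39.8
```

Request:
play_rows --increments '[[[-0.03, -0.2, 0, 0, 0, -0.01, -1], [-0.06, -0.4, 0, 0, 0, -0.02, -1], [-0.09, -0.6, 0, 0, 0, -0.03, -1], [-0.12, -0.77, 0, 0, 0, -0.035, -1], [-0.12, -0.77, 0, 0, 0, -0.035, -1], [-0.12, -0.77, 0, 0, 0, -0.035, -1]]]'

```text
time: 6.95
position: [0.4575, 0.2478, 0.2241]
tool_rot: [3.139, -0.109, -0.0]
ft_force: [-0.3, 0.5, -2.4]
grip_width: 0.528
grip_force: 39.8
```

```bash
python3 - <<'E'
from h import *
b=ctrl.get_image("scene")[:,:,::-1]
cv2.imwrite("pics/g3.png",cv2.resize(b[150:270,390:550],(800,600),interpolation=cv2.INTER_CUBIC))
go(.574,.2398,.224,np.radians(-4))
E
```

```text
t 7.0 pos [0.4577 0.247  0.224 ] yaw -4.063425398694943 f [ 1.1332 -0.4838 -1.6121] q [ 0.3359  0.1897 -0.9609  1.8333  0.1669  1.2041 -2.3186] w 45.62452334225323
shift [ 1.1656 -0.0104 -0.0003] turn [ 0.0005  0.0001 -0.0007]
```

View pics/g3.png

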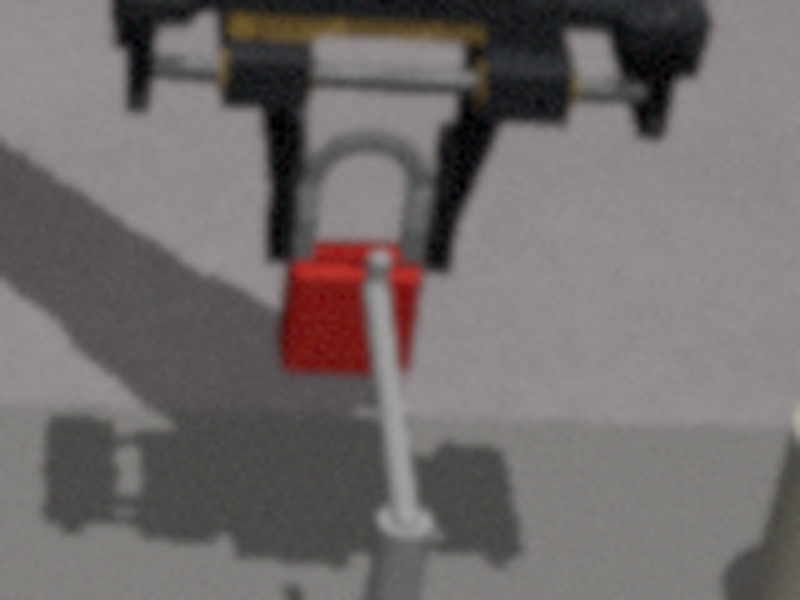

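Request:
play_rows --increments '[[[0.1, 0, 0, 0, 0, 0, -1], [0.2, 0, 0, 0, 0, 0, -1], [0.3, 0, 0, 0, 0, 0, -1], [0.4, 0, 0, 0, 0, 0, -1], [0.5, 0, 0, 0, 0, 0, -1], [0.6, 0, 0, 0, 0, 0, -1], [0.6, 0, 0, 0, 0, 0, -1]]]'

```text
time: 7.7
position: [0.5188, 0.2432, 0.224]
tool_rot: [-3.139, 0.112, -0.0]
ft_force: [-0.4, -0.6, -1.8]
grip_width: 0.526
grip_force: 39.8
```

Request:
play_rows --increments '[[[0.1, 0, 0, 0, 0, 0, -1], [0.2, 0, 0, 0, 0, 0, -1], [0.3, 0, 0, 0, 0, 0, -1], [0.4, 0, 0, 0, 0, 0, -1], [0.5, 0, 0, 0, 0, 0, -1], [0.56, 0, 0, 0, 0, 0, -1], [0.56, 0, 0, 0, 0, 0, -1]]]'

```text
time: 8.4
position: [0.574, 0.2395, 0.224]
tool_rot: [-3.139, 0.111, 0.0]
ft_force: [0.9, 0.3, -2.7]
grip_width: 0.524
grip_force: 39.8
```

```bash
python3 - <<'E'
from h import *
b=ctrl.get_image("scene")[:,:,::-1]
cv2.imwrite("pics/g4.png",cv2.resize(b[150:270,390:550],(800,600),interpolation=cv2.INTER_CUBIC))
go(.574,.2398,.202,np.radians(-4))
E
```

```text
t 8.45 pos [0.5732 0.2399 0.224 ] yaw -4.022960353285841 f [ 0.411  -0.2307 -1.3291] q [ 0.2412  0.433  -0.8712  1.5904  0.3412  1.2791 -2.3248] w 45.490328965722775
shift [0.0081 0.0001 0.2198] turn [-0.0001  0.0005 -0.0003]
```

View pics/g4.png

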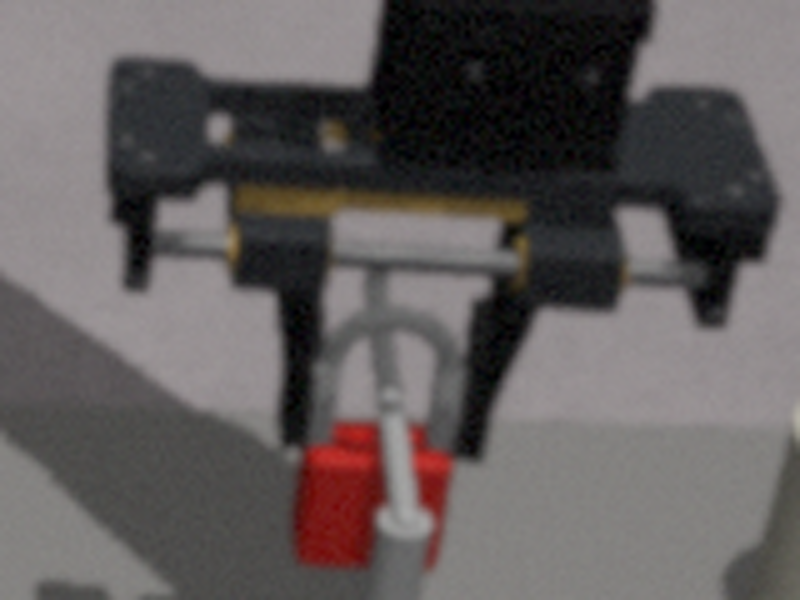

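Request:
play_rows --increments '[[[0, 0, 0.06, 0, 0, 0, -1], [0, 0, 0.12, 0, 0, 0, -1], [0, 0, 0.16, 0, 0, 0, -1], [0, 0, 0.19, 0, 0, 0, -1], [0, 0, 0.21, 0, 0, 0, -1], [0, 0, 0.22, 0, 0, 0, -1], [0, 0, 0.22, 0, 0, 0, -1]]]'

```text
time: 9.15
position: [0.5731, 0.2399, 0.2024]
tool_rot: [3.14, -0.11, 0.0]
ft_force: [-0.2, 0.3, -1.6]
grip_width: 0.525
grip_force: 39.8
```

Request:
play_rows --increments '[[[0, 0, 0.01, 0, 0, 0, -1], [0, 0, 0.02, 0, 0, 0, -1], [0, 0, 0.02, 0, 0, 0, -1]]]'

```text
time: 9.45
position: [0.5734, 0.2401, 0.2019]
tool_rot: [3.139, -0.11, 0.002]
ft_force: [-3.6, -2.0, 6.8]
grip_width: 0.524
grip_force: 39.8
```

Request:
play_rows --increments '[[[0, 0, -0.01, 0, 0, 0, -1], [0, 0, -0.01, 0, 0, 0, 0.3], [0, 0, -0.01, 0, 0, 0, 0.5], [0, 0, -0.01, 0, 0, 0, 1], [0, 0, -0.01, 0, 0, 0, 1], [0, 0, -0.01, 0, 0, 0, 1], [0, 0, -0.01, 0, 0, 0, 1]]]'

```text
time: 10.15
position: [0.573, 0.2399, 0.2011]
tool_rot: [3.14, -0.11, -0.0]
ft_force: [-0.6, 0.1, -1.7]
grip_width: 0.96
grip_force: 0.0
```

Request:
play_rows --increments '[[[0, 0, -0.1, 0, 0, 0, 1], [0, 0, -0.3, 0, 0, 0, 1], [0, 0, -0.5, 0, 0, 0, 1], [0, 0, -0.7, 0, 0, 0, 1], [0, 0, -0.9, 0, 0, 0, 1], [0, 0, -0.9, 0, 0, 0, 1], [0, 0, -0.9, 0, 0, 0, 1]]]'

```text
time: 10.85
position: [0.5731, 0.24, 0.2917]
tool_rot: [-3.14, 0.11, -0.002]
ft_force: [0.7, 0.3, -0.3]
grip_width: 1.0
grip_force: 0.0
```

```bash
python3 - <<'E'
from h import *
ctrl.get_image("top")
go(.5786,-.0035,.292,np.radians(-7.2))
E
```

```text
t 10.9 pos [0.5728 0.2397 0.2908] yaw -4.004358846302805 f [ 0.0081 -0.2759 -0.746 ] q [ 0.2538  0.3859 -0.892   1.5056  0.3023  1.3951 -2.296 ] w 87.2377698630746
shift [ 0.2276  2.4222 -0.0109] turn [0.0004 0.0003 0.0355]
```

Request:
play_rows --increments '[[[0.04, 0.4, 0, 0, 0, 0, 1], [0.08, 0.8, 0, 0, 0, 0, 1], [0.08, 0.8, 0, 0, 0, 0, 1]]]'

```text
time: 11.2
position: [0.5767, 0.1515, 0.2893]
tool_rot: [3.133, -0.125, -0.003]
ft_force: [0.5, -0.9, 0.3]
grip_width: 1.005
grip_force: 0.0
```

Request:
play_rows --increments '[[[0.04, 0.4, 0, 0, 0, 0, 1], [0.08, 0.8, 0, 0, 0, 0, 1], [0.08, 0.8, 0, 0, 0, 0, 1]]]'

```text
time: 11.5
position: [0.5784, 0.0713, 0.2895]
tool_rot: [3.134, -0.126, -0.004]
ft_force: [0.2, -0.3, -0.2]
grip_width: 1.002
grip_force: 0.0
```

Request:
play_rows --increments '[[[0.04, 0.4, 0, 0, 0, 0.018, 1], [0.07, 0.82, 0, 0, 0, 0.036, 1], [0.07, 0.82, 0, 0, 0, 0.036, 1], [0.07, 0.82, 0, 0, 0, 0.036, 1]]]'

```text
time: 11.9
position: [0.5787, -0.0041, 0.2902]
tool_rot: [-3.135, 0.203, 0.003]
ft_force: [0.4, 0.7, 0.2]
grip_width: 0.999
grip_force: 0.0
```

```bash
python3 - <<'E'
from h import *
b=ctrl.get_image("scene")[:,:,::-1]
cv2.imwrite("pics/g5.png",cv2.resize(b[170:320,290:490],(800,600),interpolation=cv2.INTER_CUBIC))
go(.5786,-.0035,.202,np.radians(-7.2))
E
```

```text
t 11.95 pos [ 0.5787 -0.0023  0.2905] yaw -7.230216636137043 f [1.1089 1.6734 0.5759] q [ 0.6581  0.259  -0.8209  1.6126  0.1917  1.3554 -1.8846] w 87.04308870909904
shift [0.0013 0.0127 0.8852] turn [-0.0006  0.0009 -0.0003]
```

View pics/g5.png

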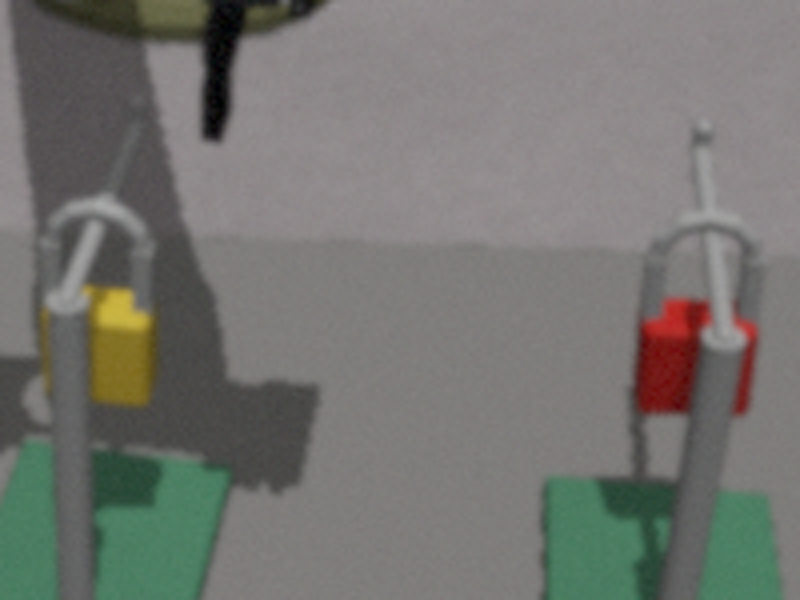

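Request:
play_rows --increments '[[[0, 0.01, 0.2, 0, 0, 0, 1], [0, 0.01, 0.4, 0, 0, 0, 1], [0, 0.01, 0.6, 0, 0, 0, 1], [0, 0.01, 0.8, 0, 0, 0, 1], [0, 0.01, 0.88, 0, 0, 0, 1], [0, 0.01, 0.88, 0, 0, 0, 1], [0, 0.01, 0.88, 0, 0, 0, 1]]]'

```text
time: 12.65
position: [0.5793, -0.003, 0.204]
tool_rot: [-3.135, 0.196, -0.001]
ft_force: [-0.0, 0.1, 0.1]
grip_width: 0.996
grip_force: 0.0
```

Request:
play_rows --increments '[[[0, 0, 0, 0, 0, 0, -1], [0, 0, 0, 0, 0, 0, -1], [0, 0, 0, 0, 0, 0, -1], [0, 0, 0, 0, 0, 0, -1], [0, 0, 0, 0, 0, 0, -1], [0, 0, 0, 0, 0, 0, -1], [0, 0, 0, 0, 0, 0, -1], [0, 0, 0, 0, 0, 0, -1]]]'

```text
time: 13.45
position: [0.5789, -0.0042, 0.2032]
tool_rot: [3.135, -0.199, -0.0]
ft_force: [-0.0, -0.1, 0.5]
grip_width: 0.523
grip_force: 40.0
```

Request:
play_rows --increments '[[[0, 0, -0.07, 0, 0, 0, -1], [0, 0, -0.15, 0, 0, 0, -1], [0, 0, -0.22, 0, 0, 0, -1], [0, 0, -0.22, 0, 0, 0, -1], [0, 0, -0.22, 0, 0, 0, -1]]]'

```text
time: 13.95
position: [0.579, -0.0042, 0.2255]
tool_rot: [3.135, -0.199, 0.001]
ft_force: [-1.3, -0.2, -2.1]
grip_width: 0.523
grip_force: 40.0
```

Request:
play_rows --increments '[[[-0.1, 0, 0, 0, 0, 0, -1], [-0.2, 0, 0, 0, 0, 0, -1], [-0.3, 0, 0, 0, 0, 0, -1], [-0.4, 0, 0, 0, 0, 0, -1], [-0.5, 0, 0, 0, 0, 0, -1], [-0.6, 0, 0, 0, 0, 0, -1], [-0.6, 0, 0, 0, 0, 0, -1]]]'

```text
time: 14.65
position: [0.5181, 0.0036, 0.2253]
tool_rot: [3.134, -0.198, -0.001]
ft_force: [0.5, 0.7, -2.0]
grip_width: 0.524
grip_force: 40.0
```

Request:
play_rows --increments '[[[-0.1, 0, 0, 0, 0, 0, -1], [-0.2, 0, 0, 0, 0, 0, -1], [-0.3, 0, 0, 0, 0, 0, -1], [-0.4, 0, 0, 0, 0, 0, -1], [-0.5, 0, 0, 0, 0, 0, -1], [-0.58, 0, 0, 0, 0, 0, -1], [-0.58, 0, 0, 0, 0, 0, -1]]]'

```text
time: 15.35
position: [0.4609, 0.0108, 0.2252]
tool_rot: [3.134, -0.198, -0.0]
ft_force: [0.9, -0.1, -1.8]
grip_width: 0.521
grip_force: 40.0
```

```bash
python3 - <<'E'
from h import *
ctrl.get_image("top")
go(.64,-.245,.3,np.radians(-7.2))
E
```

```text
t 15.4 pos [0.4616 0.0106 0.2254] yaw -7.260364456169191 f [ 0.2478 -0.6505 -1.5197] q [ 0.774  -0.0086 -0.8403  1.9621 -0.0056  1.1847 -1.7617] w 45.453950794638146
shift [ 2.0933  2.3112 -0.7418] turn [ 0.0007 -0.0005 -0.0007]
```

Request:
play_rows --increments '[[[0, 0, -0.2, 0, 0, 0, -1], [0, 0, -0.45, 0, 0, 0, -1], [0, 0, -0.7, 0, 0, 0, -1], [0, 0, -0.7, 0, 0, 0, -1]]]'

```text
time: 15.8
position: [0.4642, 0.0109, 0.2985]
tool_rot: [3.135, -0.199, 0.011]
ft_force: [0.3, -0.2, -2.9]
grip_width: 0.52
grip_force: 40.0
```

Request:
play_rows --increments '[[[0, 0.25, 0, 0, 0, 0, -1], [0, 0.5, 0, 0, 0, 0, -1], [0, 0.75, 0, 0, 0, 0, -1], [0, 1, 0, 0, 0, 0, -1]]]'

```text
time: 16.2
position: [0.4489, -0.0894, 0.294]
tool_rot: [-3.135, 0.198, 0.002]
ft_force: [0.8, 0.6, -2.3]
grip_width: 0.518
grip_force: 40.0
```

Request:
play_rows --increments '[[[0.25, 0.2, 0, 0, 0, 0, -1], [0.5, 0.4, 0, 0, 0, 0, -1], [0.75, 0.6, 0, 0, 0, 0, -1], [1, 0.8, 0, 0, 0, 0, -1]]]'

```text
time: 16.6
position: [0.5391, -0.1816, 0.2936]
tool_rot: [-3.135, 0.199, 0.002]
ft_force: [-0.3, 0.4, -1.8]
grip_width: 0.524
grip_force: 40.0
```

Request:
play_rows --increments '[[[0.25, 0.12, 0, 0, 0, 0, -1], [0.5, 0.24, 0, 0, 0, 0, -1], [0.75, 0.36, 0, 0, 0, 0, -1], [1, 0.45, 0, 0, 0, 0, -1], [1, 0.45, 0, 0, 0, 0, -1]]]'

```text
time: 17.1
position: [0.6336, -0.2397, 0.2917]
tool_rot: [-3.133, 0.201, 0.002]
ft_force: [-0.4, -0.3, -2.2]
grip_width: 0.525
grip_force: 40.0
```

```bash
python3 - <<'E'
from h import *
ctrl.get_image("top")
go(.645,-.238,.124,np.radians(-7.2))
E
```

```text
t 17.15 pos [ 0.6324 -0.2383  0.2922] yaw -7.286792241533186 f [-0.1513  0.3561 -2.3885] q [ 0.7772  0.4482 -0.6363  1.3582  0.2614  1.4228 -1.5485] w 45.89566458467297
shift [ 0.1299 -0.0154  1.6813] turn [-0.0014  0.0019 -0.001 ]
```

Descend: 100 mm, then about 68 mm to just above the floor, then touch down gently.

Request:
play_rows --increments '[[[0.13, 0, 0.2, 0, 0, 0, -1], [0.13, 0, 0.4, 0, 0, 0, -1], [0.13, 0, 0.6, 0, 0, 0, -1], [0.13, 0, 0.8, 0, 0, 0, -1], [0.13, 0, 1, 0, 0, 0, -1], [0.13, 0, 1, 0, 0, 0, -1]]]'

```text
time: 17.75
position: [0.6421, -0.2383, 0.1911]
tool_rot: [-3.133, 0.197, 0.011]
ft_force: [-0.2, -0.1, -1.8]
grip_width: 0.526
grip_force: 40.0
```

Request:
play_rows --increments '[[[0, 0, 0.15, 0, 0, 0, -1], [0, 0, 0.3, 0, 0, 0, -1], [0, 0, 0.45, 0, 0, 0, -1], [0, 0, 0.58, 0, 0, 0, -1], [0, 0, 0.64, 0, 0, 0, -1], [0, 0, 0.67, 0, 0, 0, -1], [0, 0, 0.67, 0, 0, 0, -1], [0, 0, 0.67, 0, 0, 0, -1]]]'

```text
time: 18.55
position: [0.6453, -0.2394, 0.1289]
tool_rot: [3.135, -0.198, 0.002]
ft_force: [0.1, 0.6, -2.1]
grip_width: 0.522
grip_force: 40.0
```

Request:
play_rows --increments '[[[0, 0, 0.01, 0, 0, 0, -1], [0, 0, 0.02, 0, 0, 0, -1], [0, 0, 0.02, 0, 0, 0, -1]]]'

```text
time: 18.85
position: [0.6448, -0.2393, 0.1264]
tool_rot: [3.135, -0.198, 0.0]
ft_force: [-1.0, 0.2, -2.5]
grip_width: 0.524
grip_force: 40.0
```

Request:
play_rows --increments '[[[0, 0, 0.01, 0, 0, 0, -1], [0, 0, 0.02, 0, 0, 0, -1], [0, 0, 0.03, 0, 0, 0, -1], [0, 0, 0.04, 0, 0, 0, -1], [0, 0, 0.04, 0, 0, 0, -1]]]'

```text
time: 19.35
position: [0.6447, -0.2393, 0.122]
tool_rot: [-3.135, 0.198, 0.001]
ft_force: [-0.1, 0.2, -2.2]
grip_width: 0.522
grip_force: 40.0
```

Request:
play_rows --increments '[[[0, 0, 0.01, 0, 0, 0, -1], [0, 0, 0.01, 0, 0, 0, -1], [0, 0, 0.01, 0, 0, 0, -1]]]'

```text
time: 19.65
position: [0.6448, -0.2393, 0.1212]
tool_rot: [3.135, -0.199, -0.0]
ft_force: [-0.5, 0.3, -2.9]
grip_width: 0.52
grip_force: 40.0
```

Request:
play_rows --increments '[[[0, 0, 0.01, 0, 0, 0, -1], [0, 0, 0.01, 0, 0, 0, -1], [0, 0, 0.01, 0, 0, 0, -1]]]'

```text
time: 19.95
position: [0.6448, -0.2393, 0.1203]
tool_rot: [3.135, -0.198, 0.0]
ft_force: [-0.6, -0.6, -2.4]
grip_width: 0.526
grip_force: 40.0
```

Request:
play_rows --increments '[[[0, 0, 0.01, 0, 0, 0, -1], [0, 0, 0.01, 0, 0, 0, -1], [0, 0, 0.01, 0, 0, 0, -1]]]'

```text
time: 20.25
position: [0.645, -0.2394, 0.1203]
tool_rot: [3.135, -0.199, 0.001]
ft_force: [-2.1, 1.0, 4.8]
grip_width: 0.518
grip_force: 40.0
```

Contact with the tray floor; release and withdraw.

Request:
play_rows --increments '[[[0, 0, 0, 0, 0, 0, 0.15], [0, 0, 0, 0, 0, 0, 0.3], [0, 0, 0, 0, 0, 0, 0.6], [0, 0, 0, 0, 0, 0, 1], [0, 0, 0, 0, 0, 0, 1], [0, 0, 0, 0, 0, 0, 1], [0, 0, 0, 0, 0, 0, 1]]]'

```text
time: 20.95
position: [0.6448, -0.2393, 0.1192]
tool_rot: [3.135, -0.198, -0.0]
ft_force: [0.4, 0.6, -0.1]
grip_width: 0.971
grip_force: 0.0
```

Request:
play_rows --increments '[[[0, 0, -0.15, 0, 0, 0, 1], [0, 0, -0.4, 0, 0, 0, 1], [0, 0, -0.6, 0, 0, 0, 1], [0, 0, -0.8, 0, 0, 0, 1], [0, 0, -1, 0, 0, 0, 1], [0, 0, -1, 0, 0, 0, 1]]]'

```text
time: 21.55
position: [0.6467, -0.2395, 0.2241]
tool_rot: [3.133, -0.198, 0.011]
ft_force: [-0.4, -0.4, 0.5]
grip_width: 0.999
grip_force: 0.0
```

Request:
play_rows --increments '[[[0, 0, -0.4, 0, 0, 0, 1], [0, 0, -0.8, 0, 0, 0, 1], [-0.5, 0, -0.8, 0, 0, 0, 1], [-1, 0, -0.8, 0, 0, 0, 1], [-1, 0, -0.8, 0, 0, 0, 1], [-1, 0, -0.8, 0, 0, 0, 1]]]'

```text
time: 22.15
position: [0.5444, -0.227, 0.2992]
tool_rot: [3.133, -0.2, -0.001]
ft_force: [0.7, -0.5, -0.1]
grip_width: 1.0
grip_force: 0.0
```

```bash
python3 - <<'E'
from h import *
b=ctrl.get_image("scene")[:,:,::-1]
cv2.imwrite("pics/end.png",b); print(ctrl.get_state()["time"],ctrl.get_state()["position"])
E
```

```text
22.2 [ 0.54569876 -0.22698554  0.29958076]
```

View pics/end.png

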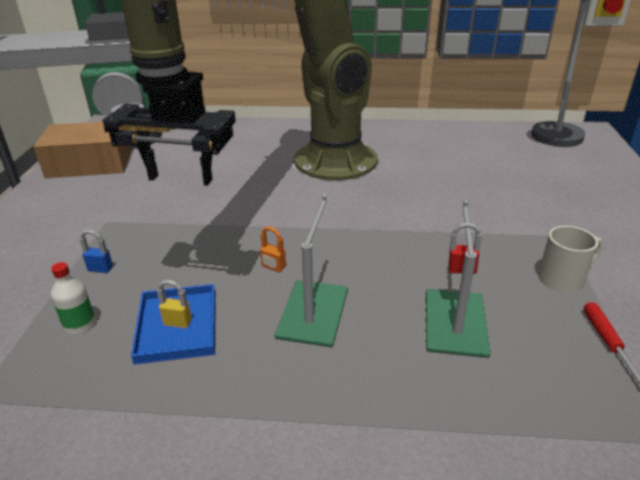

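The yellow lock stands upright in the tray at (175,308), and the red one hangs on the spare hook at (464,255). Everything else is where it was.

```bash
python3 -c "
from bench import ctrl
print(ctrl.close_job())"
```

```text
the job is handed in; nothing more can be done
None
```

The job is handed in at about 22 s: the red padlock hangs on the spare hook, the yellow one stands upright in the blue tray, and the last picture shows nothing else moved.

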